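Clamp the circuit board three clicks and hold it

ROBOT

A 7-joint arm with a two-finger parallel gripper is mounted at the origin on the work surface. World frame = base frame: x ahead of the robot, y to its left, z up, the work surface at z = 0. Lengths are in m, angles in rad, forces in N, time in s.
With the tool pointing down it reaches from about 0.425 to 0.925 m from the base axis. Payload 6.8 kg.
Tool frame: the origin (TCP) lies midway between the tips of the shut fingers; the grasp point (between the pads) lies r.grip_point_offset behind it (r.grip_point_offset is the distance from the TCP to the grasp point, in m); z points along the fingers, y is the line along which they close (so a half turn about z gives the same grasp; the last joint's range is limited). The gripper opens to 85 mm and grips with 20 to 120 N. Pads are 22 mm wide; open, the fingers measure 114 mm over their backs; the gripper's body (76 mm by 85 mm) begins 54 mm behind the grasp point. The pads swing forward as they close: fully open they stand 13 mm farther back than shut.
Start: joints at [-1.211, 0.477, 0.022, 1.555, -0.011, 1.109, -0.083], TCP at [0.304, 0.602, 0.231] pointing down, gripper open.
Joint ranges: [-2.96, 2.96], [-0.34, 2.1], [-1.41, 1.46], [0.24, 2.44], [-1.37, 4.51], [0.17, 1.92], [-2.96, 2.96]. Speed limits (rad/s): [2.39, 2.39, 3.14, 3.14, 3.14, 3.14, 3.14].

INTERFACE

Orientations are given as a rotation vector (axis times angle).
In Python, from bench import r gives the robot as it stands. The module is installed in compiled form; this text tells all that it offers.
- The arm moves only by the shell command python3 -m crank 'ROWS' [FORCE]. ROWS is JSON, a list of rows, each a list of 5 numbers: the shift along the world's x, y, z in units of 200 mm (1.0 is 200 mm), then the turn about the world's z in units of 45 degrees (1.0 is 45 degrees), then the opening, from -1 (shut) to 1 (fully open). In form: [[dx, dy, dz, turn, jaw], ...]. A call has 1 to 8 rows; each row shifts and turns the commanded pose from where the row before left it; what a row does not reach is not made up. A row lasts 1/12 s, in which the tool goes at most 41.7 mm and 7.16 degrees, less where a joint would pass 70% of its speed; a pose out of reach is approached as far as the arm can. A call with a number of a shift or a turn outside -1 to 1 is refused whole. A call with a gripper value outside its range is refused whole. The fingers move at their own pace and stop on an object; FORCE is the grip in N (left out, the last holds). Time passes only in rows, so rows that do not move let the fingers close. It gives the time, the measured TCP pose, the force, the opening and the grip force at its end, in the units of the state.
- r.get_obs(): the state, without advancing time (a new reading comes with each control period).
- r.grab_frame(name): name is "scene" or "top" or "wrist"; returns the picture (420x560x3 uint8, blue, green, red); there is no depth.
- r.camera_model(name): a dict with "fx", "fy", "cx", "cy" (pixels), "R" (3x3) and "t" (3): a world point X has camera coordinates R X + t. Camera axes: x right, y down, z forward; pixel columns grow to the right and rows downward; lengths in m; the calibration is good to about 2 mm. A picture is of the moment at which its call begins: read the wrist's pose just before it. camera_model takes no time and is no camera call; for the wrist camera it gives the pose at the moment of the call.
- r.hand_in(): hands the job in; it is judged then, once.
The state is a dict: "clock": time; "joints": joint angles; "qvel": joint speeds; "tau": joint torques, N m; "tcp_pos": TCP position; "orientation": TCP orientation; "contact_force": force on the tool from outside, world axes, zero at the start; "moment": the same for the moment, N m; "grip_width": finger opening in m; "gripper_force": force on a finger pad.
Only numpy, scipy, OpenCV 4.12 (cv2) and the standard library are available. Lean on these libraries where they do the work, as an engineer would, in place of code of your own. Each camera call takes 0.05 s, during which the arm holds its last target. There are 200 camera calls.

TASK

Unlock the blue board clamp by turning its lock screw anticlockwise by about 80 degrees, near its stop, with the yellow-handled key that stands in it, and leave the key standing in the screw. Then swing the clamp's red-handled lever anticlockwise past exactly three clicks, which you can feel, never a fourth, and finish still holding the lever there: it springs back if let go. Leave everything else on the bench where it is.

Things in the scene. Friction and masses are not known exactly. Their poses are not given: they have to be found in the camera images.
- clamp: Board clamp fixed on the bench: blue base plate 160 x 260 x 12 mm. Origin on the lever's upright pivot axis at bench level, z up. In its frame the plate spans x -60..100, y -65..195 mm; the lock screw is at x 36, y 44 mm; the lever at rest points along -x; the steel jaw (driven by the lever) and the green circuit board, up to 34 mm high, lie at y 80..192 mm.
- lever (a joint): Lever angle, rad: 0 at rest against its stop, grows anticlockwise from above, at most 1.5. A spring always pulls it back to 0 (0.61 N m at 0, 0.78 at 1 rad: 5.8 to 7.5 N at the red post); the clicks do not hold it. Until the lock screw is turned its tongue bars the lever at about 0.04 rad.
- handle: The lever's upright round red post, 18 mm in diameter, from 30 to 82 mm above the bench, free on all sides; grip or push it. Origin on its axis at its foot, 105 mm from the pivot axis. It spins freely on the lever's end, so its yaw means nothing.
- lever_end (a point): Axis of the red post at its foot, 30 mm above the bench, 105 mm from the pivot axis; fixed to the lever, x axis pointing to the pivot, z up.
- ring: Brass click ring with 5 teeth under the lever; origin on the pivot axis 12 mm above the bench, set within 0.1 rad of the clamp's yaw. Yaw of lever_end minus ring's at the tooth crests: 0.35, 0.63, 0.91, 1.19, 1.47 rad. A crest crossed is a click: the push at the post rises about 2 N within 0.06 rad before it, drops 3 N below the plain spring just past it, recovers by 0.08 rad after.
- lock (a joint): Lock screw angle in rad: 0 locked, grows anticlockwise seen from above, stop at 1.4 rad. Unlocked (lever clear) above about 1.15. Stiff (0.08 N m), stays where it is left.
- lock_top (a point): Centre of the top of the lock screw's steel head, 36 mm above the bench, on its vertical axis. The head is 26 mm square with a square socket 11.2 mm wide; a steel tongue 36 mm long sticks out of it low down, towards the lever's tail.
- key: Loose key, 70 g, 70 mm long, upright in the lock screw. Origin at the tip of its 10 mm square shaft (16.5 mm above the bench when seated), z up. A collar rests on the screw head. Yellow flat-sided handle, 14 mm thick (along x), 46 mm wide (along y), 44 to 70 mm above the origin: grip it across x. Play in the socket about 0.1 rad each way.
- heatsink: small finned aluminium heat sink, 26 x 26 x 18 mm, lying loose on the clamp's blue base plate; bystander. Origin at its underside.
- spool: grey reel, 54 mm across, 40 mm high, standing on the bench; bystander. Origin at its underside.
- pliers: pliers with red handles, about 175 mm long, lying flat; bystander. Origin at its underside.
- driver: screwdriver with an orange handle lying on the bench; not needed, bystander. Origin at its underside.
- tape: blue tape ring, 70 mm across, 20 mm high, lying flat; bystander. Origin at its underside.
- jar: white jar with black cap, 48 mm across, 60 mm high; bystander. Origin at its underside.
- tin: aluminium tin, 52 mm across, 30 mm high; bystander. Origin at its underside.
Mind the look-alikes: they are no part of the job. Leave any pink or turquoise look-alike of the key alone.

How it is judged:
By the outcome, as a careful person would: the job done as asked, in the order asked, and still so for the second after the job is handed in, while the arm keeps its last pose, push and grip.
It also fails if it takes over 72 s, if anything falls off the work surface, if the arm or the gripper's body presses on something with over 40 N, if the wrist force passes 120 N, or if a joint passes its speed limit or range.

## Working session

There is one attempt and no reset: what is moved stays moved. The work goes in short steps, Python scripts to look and compute and a shell command to move; the robot and the scene stay as the last step left them, time stands still between calls to the robot, and variables do not carry over. Pictures are saved under pics/ and viewed, at most 10 in all, crops included, and the job is handed in when it is done.

```bash
mkdir -p pics
python3 - <<'E'
from bench import r
import cv2,numpy as np
o=r.get_obs();print({k:np.round(v,3).tolist() for k,v in o.items()},r.grip_point_offset)
for n in("top","scene"):
    f=r.grab_frame(n);cv2.imwrite(f"pics/{n}0.png",f);c=r.camera_model(n);print(n,{k:np.round(v,4).tolist() for k,v in c.items()})
E
```

```text
{'clock': 0.0, 'joints': [-1.211, 0.478, 0.022, 1.556, -0.012, 1.109, -0.083], 'qvel': [-0.0, 0.002, 0.0, -0.001, -0.001, -0.002, -0.001], 'tau': [0.001, -59.647, 1.608, -28.121, 0.012, 0.009, -0.0], 'tcp_pos': [0.304, 0.602, 0.23], 'orientation': [-0.728, -3.056, 0.003], 'contact_force': [-0.149, 0.23, 0.017], 'moment': [0.003, 0.023, 0.089], 'gripper_force': 0.0, 'grip_width': 0.086} 0.0187
top {'fx': 489.4073, 'fy': 489.4073, 'cx': 280.3707, 'cy': 210.5862, 'R': [[-0.0146, -0.9997, -0.0218], [-0.9957, 0.0165, -0.0914], [0.0918, 0.0204, -0.9956]], 't': [0.0454, 0.5727, 1.3018]}
scene {'fx': 416.9134, 'fy': 416.9134, 'cx': 281.1413, 'cy': 207.7852, 'R': [[-0.6179, 0.7861, 0.0155], [0.6492, 0.5212, -0.554], [-0.4435, -0.3323, -0.8324]], 't': [0.3172, -0.3579, 1.4484]}
```

View pics/top0.png

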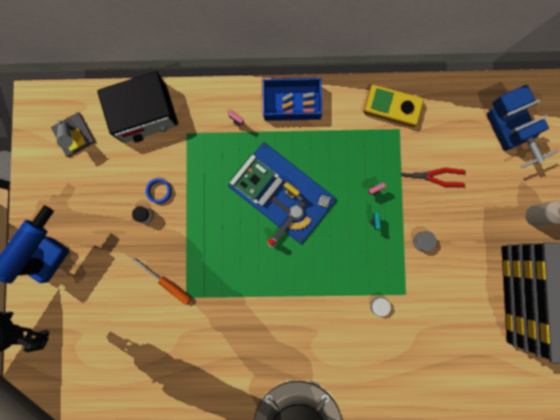

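View pics/scene0.png

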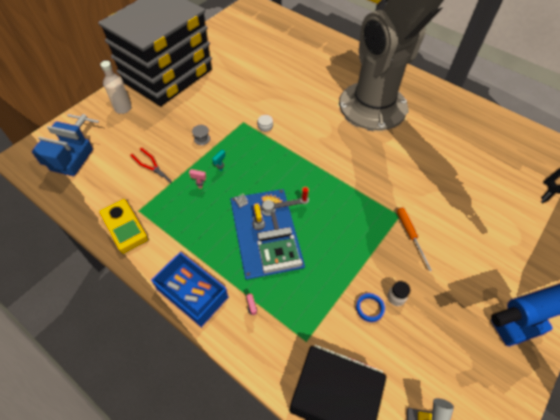

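The top view shows the clamp plate centred near (283,192), with its pivot near (296,213). The red post is at (272,242), the yellow key at (292,190) and the heat sink at (324,201). The scene view agrees: red post (304,194), yellow key (257,214). Pink and turquoise look-alikes stand apart.

```bash
cat > h.py <<'E'
import cv2,numpy as np
from bench import r
def ray(c,uv):
    d=np.array([(uv[0]-c['cx'])/c['fx'],(uv[1]-c['cy'])/c['fy'],1.]);R=np.array(c['R']);return -R.T@np.array(c['t']),R.T@d
def onz(c,uv,z):
    o,d=ray(c,uv);return o+d*(z-o[2])/d[2]
def tri(c1,p1,c2,p2):
    A=np.zeros((3,3));b=np.zeros(3)
    for c,p in((c1,p1),(c2,p2)):
        o,d=ray(c,p);d/=np.linalg.norm(d);M=np.eye(3)-np.outer(d,d);A+=M;b+=M@o
    return np.linalg.solve(A,b)
def proj(c,X):
    x=np.array(c['R'])@np.array(X)+np.array(c['t']);return np.array([c['fx']*x[0]/x[2]+c['cx'],c['fy']*x[1]/x[2]+c['cy']])
COL={'red':[((0,130,90),(7,255,255)),((173,130,90),(180,255,255))],'yellow':[((20,140,120),(32,255,255))],'blue':[((100,120,50),(125,255,255))]}
def blobs(img,col,roi=None,amin=8):
    h=cv2.cvtColor(img,cv2.COLOR_BGR2HSV);m=sum(cv2.inRange(h,np.array(a),np.array(b)) for a,b in COL[col])
    if roi: k=np.zeros_like(m);k[roi[1]:roi[3],roi[0]:roi[2]]=1;m=m*k
    n,l,s,ce=cv2.connectedComponentsWithStats(m)
    return [(s[i,4],ce[i],s[i,:4],l==i) for i in np.argsort(-s[:,4]) if i>0 and s[i,4]>=amin]
E
python3 - <<'E'
from h import *
T=cv2.imread('pics/top0.png');S=cv2.imread('pics/scene0.png');ct=r.camera_model('top');cs=r.camera_model('scene')
rt=(220,135,345,255);rs=(225,180,315,290)
P={}
for c in('red','yellow'):
    for n,I,q in(('t',T,rt),('s',S,rs)):
        b=blobs(I,c,q);P[c+n]=b
        print(c,n,[(a,np.round(e,1),s.tolist()) for a,e,s,_ in b])
for c in('red','yellow'):
    print(c,tri(ct,P[c+'t'][0][1],cs,P[c+'s'][0][1]))
m=np.zeros(T.shape[:2],np.uint8)
for a,e,s,k in blobs(T,'blue',rt,30): m|=k.astype(np.uint8)
box=cv2.boxPoints(cv2.minAreaRect(cv2.findNonZero(m)))
C=np.array([onz(ct,p,.012)[:2] for p in box]);print(C)
for i in range(4):
    d=C[(i+1)%4]-C[i];print(np.linalg.norm(d),np.arctan2(d[1],d[0]))
E
```

```text
red t [(np.int32(33), array([271.1, 241.7]), [268, 239, 7, 6])]
red s [(np.int32(52), array([304.4, 194.1]), [302, 188, 5, 13])]
yellow t [(np.int32(96), array([300.9, 223.5]), [292, 218, 18, 11]), (np.int32(84), array([291.1, 188.6]), [284, 183, 15, 13])]
yellow s [(np.int32(92), array([257.5, 212. ]), [254, 204, 8, 18]), (np.int32(48), array([271.4, 199.1]), [264, 197, 15, 6])]
red [0.48851829 0.06193101 0.05376103]
yellow [ 0.55376911 -0.03462849 -0.05412659]
[[ 0.64561039  0.18027243]
 [ 0.76927906  0.08084893]
 [ 0.60435354 -0.11699174]
 [ 0.48352617 -0.01762227]]
0.1586788326312444 -0.6771451974970977
0.25756815954458906 -2.265708450793227
0.1564402264623998 2.45333648189702
0.2557999314155228 0.8845513485301864
```

```bash
python3 -m crank '[[0.09,-0.17,0,-0.13,1],[0.09,-0.17,0,-0.13,1],[0.09,-0.17,0,-0.13,1],[0.09,-0.17,0,-0.13,1],[0.09,-0.17,0,-0.13,1],[0.09,-0.17,0,-0.13,1],[0.09,-0.17,0,-0.13,1],[0.09,-0.17,0,-0.13,1]]' 20
python3 -m crank '[[0.09,-0.17,0,-0.13,1],[0.09,-0.17,0,-0.13,1],[0.09,-0.17,0,-0.13,1],[0.09,-0.17,0,-0.13,1],[0.09,-0.17,0,-0.13,1],[0.09,-0.17,0,-0.13,1],[0,0,0,0,1],[0,0,0,0,1]]'
cat >> h.py <<'E'
from scipy.spatial.transform import Rotation as Ro
def st():
    o=r.get_obs();R=Ro.from_rotvec(o['orientation']).as_matrix()
    print('t',round(o['clock'],2),'tcp',np.round(o['tcp_pos'],4),'ytool yaw',round(float(np.arctan2(R[1,1],R[0,1])),3),'z',np.round(R[:,2],3),'q',np.round(o['joints'],2),'w',round(o['grip_width'],4),'gf',round(o['gripper_force'],1),'F',np.round(o['contact_force'],1),'M',np.round(o['moment'],2));return o
E
python3 - <<'E'
from h import *
st();c=r.camera_model('wrist');cv2.imwrite('pics/w1.png',r.grab_frame('wrist'));np.save('w1.npy',c,allow_pickle=True)
print(proj(c,[.6247,.0052,.0865]),-np.array(c['R']).T@c['t'])
E
```

```text
clock: 0.77
tcp_pos: [0.4487, 0.3286, 0.2311]
orientation: [-1.888, -2.511, 0.001]
contact_force: [0.8, 1.0, 0.1]
grip_width: 0.0855
gripper_force: 0.0
clock: 1.43
tcp_pos: [0.557, 0.1236, 0.2311]
orientation: [2.557, 1.824, -0.001]
contact_force: [0.0, 1.3, 0.1]
grip_width: 0.0852
gripper_force: 0.0
t 1.43 tcp [0.557  0.1236 0.2311] ytool yaw -0.331 z [-0.    -0.001 -1.   ] q [-0.71  0.33  0.48  1.84 -0.17  1.02 -0.49] w 0.0852 gf 0.0 F [0.  1.3 0.1] M [ 0.08 -0.04 -0.  ]
[377.68664087 276.75093975] [0.5829178  0.19903396 0.37318955]
```

View pics/w1.png

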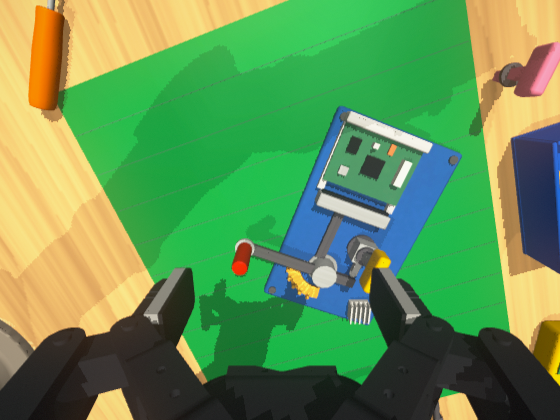

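The wrist view shows the red post (242,260), pivot cap (323,272), and key handle (376,268), partly behind the right finger. The heat sink is at (358,311).

```bash
python3 -m crank '[[0.085,-0.147,0,-0.114,1],[0.085,-0.147,0,-0.114,1],[0.085,-0.147,0,-0.114,1],[0.085,-0.147,0,-0.114,1],[0,0,-0.15,0,1],[0,0,-0.15,0,1],[0,0,0,0,1],[0,0,0,0,1]]'
python3 - <<'E'
from h import *
st();c=r.camera_model('wrist');I=r.grab_frame('wrist');cv2.imwrite('pics/w2.png',I)
for a,e,s,m in blobs(I,'yellow',None,40)[:4]: 
    q=cv2.minAreaRect(cv2.findNonZero(m.astype(np.uint8)));print(a,e,s,[np.round(onz(c,p,.0865)[:2],4).tolist() for p in cv2.boxPoints(q)],onz(c,e,.0865))
print(proj(c,[.6247,.0052,.0865]))
E
```

```text
clock: 2.15
tcp_pos: [0.6229, 0.011, 0.1699]
orientation: [-2.834, -1.35, 0.006]
contact_force: [0.0, -0.4, -0.2]
grip_width: 0.0854
gripper_force: 0.0
t 2.15 tcp [0.6229 0.011  0.1699] ytool yaw -0.681 z [-0.004  0.    -1.   ] q [-0.52  0.5   0.55  1.77 -0.31  0.96 -0.52] w 0.0854 gf 0.0 F [ 0.  -0.4 -0.2] M [ 0.04 -0.    0.05]
982 [287.56517312 215.51120163] [279 186  18  60] [[0.6368, 0.031], [0.6468, 0.0229], [0.6166, -0.0154], [0.606, -0.0068]] [0.62707223 0.00848314 0.0865    ]
597 [238.64656616 262.46063652] [215 248  48  27] [[0.5531, 0.0178], [0.567, 0.0252], [0.5869, -0.0129], [0.573, -0.0213]] [0.57026558 0.00183535 0.0865    ]
280 [512.39642857   9.68571429] [497   0  31  22] [[0.8184, 0.0364], [0.8227, 0.038], [0.8314, 0.0177], [0.8272, 0.0159]] [0.82491798 0.02688679 0.0865    ]
262 [546.52671756  66.29007634] [536  51  22  31] [[0.8242, -0.0066], [0.8292, -0.0069], [0.8316, -0.0294], [0.8265, -0.0292]] [ 0.82800646 -0.01787813  0.0865    ]
[287.81944722 220.37991312]
```

View pics/w2.png

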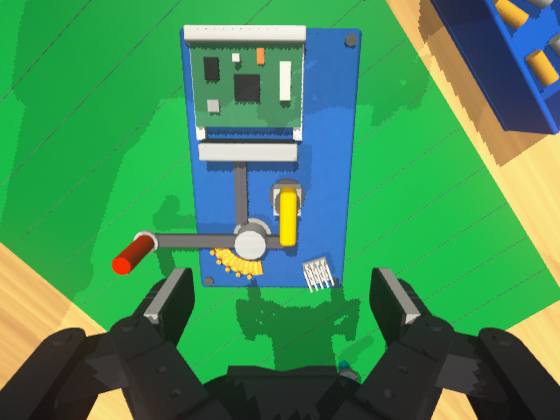

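The key handle is at (288,216), lined up with the image vertical and centred laterally between the fingers. The heat sink at (318,273) is clear of them. I'll descend and grip.

```bash
python3 -m crank '[[0.013,-0.024,-0.12,0,1],[0,0,-0.15,0,1],[0,0,-0.15,0,1],[0,0,-0.1,0,1],[0,0,-0.05,0,1],[0,0,0,0,1],[0,0,0,0,1]]' 40
python3 -m crank '[[0,0,0,0,-1],[0,0,0,0,-1],[0,0,0,0,-1],[0,0,0,0,-1],[0,0,0,0,-1],[0,0,0,0,-1],[0,0,0,0,-1],[0,0,0,0,-1]]' 40
python3 -c "from h import *;st()"
```

```text
clock: 2.78
tcp_pos: [0.6282, 0.0047, 0.0589]
orientation: [2.837, 1.348, 0.003]
contact_force: [-0.5, -0.1, 0.8]
grip_width: 0.0853
gripper_force: 0.0
clock: 3.45
tcp_pos: [0.6259, 0.0051, 0.0571]
orientation: [-2.836, -1.347, 0.003]
contact_force: [-4.4, 2.8, 3.5]
grip_width: 0.0131
gripper_force: 39.6
t 3.45 tcp [0.6259 0.0051 0.0571] ytool yaw -0.684 z [-0.002  0.001 -1.   ] q [-0.44  0.65  0.47  1.83 -0.41  0.76 -0.44] w 0.0131 gf 39.6 F [-4.4  2.8  3.5] M [ 0.69  1.04 -0.02]
```

```bash
python3 -m crank '[[-0.005,0.003,0,0.14,-1],[0,0,0,0.14,-1],[0,0,0,0.14,-1],[0,0,0,0.14,-1],[0,0,0,0.14,-1],[0,0,0,0.14,-1],[0,0,0,0.14,-1],[0,0,0,0.14,-1]]'
python3 -c "from h import *;st()"
python3 -m crank '[[0,0,0,0.14,-1],[0,0,0,0.14,-1],[0,0,0,0.14,-1],[0,0,0,0.14,-1],[0,0,0,0,-1],[0,0,0,0,-1],[0,0,0,0,-1]]'
python3 -c "from h import *;st()"
```

```text
clock: 4.12
tcp_pos: [0.625, 0.006, 0.057]
orientation: [-1.986, -2.431, 0.0]
contact_force: [-4.7, 3.9, 2.4]
grip_width: 0.0133
gripper_force: 39.5
t 4.12 tcp [0.625 0.006 0.057] ytool yaw 0.201 z [-0.002  0.002 -1.   ] q [-0.28  0.61  0.24  1.82 -0.2   0.74  0.27] w 0.0133 gf 39.5 F [-4.7  3.9  2.4] M [ 0.94  0.95 -0.08]
clock: 4.7
tcp_pos: [0.6247, 0.006, 0.057]
orientation: [-1.415, -2.801, -0.0]
contact_force: [-4.6, 4.4, 3.7]
grip_width: 0.0135
gripper_force: 39.3
t 4.7 tcp [0.6247 0.006  0.057 ] ytool yaw 0.635 z [-0.003  0.002 -1.   ] q [-0.2   0.6   0.12  1.81 -0.11  0.73  0.62] w 0.0135 gf 39.3 F [-4.6  4.4  3.7] M [ 1.01  1.16 -0.02]
```

```bash
for i in 1; do python3 -m crank '[[0,0,0,0.06,-1]]'|grep -c x; python3 -c "from h import *;st()"
python3 -m crank '[[0,0,0,0.06,-1]]'|grep -c x; python3 -c "from h import *;st()"
python3 -m crank '[[0,0,0,0.06,-1],[0,0,0,0,-1],[0,0,0,0,-1]]'|grep -c x; python3 -c "from h import *;st()"; done
```

```text
0
t 4.78 tcp [0.6247 0.006  0.057 ] ytool yaw 0.682 z [-0.003  0.001 -1.   ] q [-0.19  0.6   0.11  1.81 -0.1   0.73  0.65] w 0.0133 gf 39.4 F [-5.3  3.4  3.8] M [ 0.93  1.22 -0.06]
0
t 4.87 tcp [0.6247 0.0061 0.057 ] ytool yaw 0.732 z [-0.003  0.001 -1.   ] q [-0.18  0.6   0.1   1.81 -0.08  0.73  0.69] w 0.0133 gf 39.4 F [-4.8  3.1  3.4] M [ 0.93  1.24 -0.11]
0
t 5.12 tcp [0.6246 0.006  0.057 ] ytool yaw 0.777 z [-0.003  0.002 -1.   ] q [-0.17  0.6   0.08  1.81 -0.07  0.73  0.73] w 0.0137 gf 39.4 F [-5.6  3.6  3.7] M [ 0.93  1.28 -0.01]
```

```bash
for i in 1; do python3 -m crank '[[0,0,0,0.04,-1]]'|grep -c x; python3 -c "from h import *;st()"
python3 -m crank '[[0,0,0,0,-1],[0,0,0,0,-1]]'|grep -c x; python3 -c "from h import *;st()"; done
```

```text
0
t 5.2 tcp [0.6246 0.006  0.0571] ytool yaw 0.808 z [-0.003  0.001 -1.   ] q [-0.17  0.6   0.08  1.81 -0.07  0.73  0.76] w 0.0136 gf 39.4 F [-5.9  4.   4.4] M [ 1.02  1.23 -0.15]
0
t 5.37 tcp [0.6246 0.006  0.057 ] ytool yaw 0.808 z [-0.003  0.002 -1.   ] q [-0.17  0.6   0.08  1.81 -0.07  0.73  0.76] w 0.0134 gf 39.4 F [-5.6  3.7  3.9] M [ 0.99  1.28 -0.05]
```

```bash
python3 -m crank '[[0,0,0,0,-0.5],[0,0,0,0,-0.4],[0,0,0,0,-0.2],[0,0,0,0,0],[0,0,0,0,0],[0,0,0,0,0],[0,0,0,0,0]]'
python3 -m crank '[[0,0,0.05,0,0],[0,0,0.1,0,0],[0,0,0.15,0,0],[0,0,0.15,0,0],[0,0,0.1,0,0],[0,0,0,0,0],[0,0,0,0,0]]'
python3 - <<'E'
from h import *
st();c=r.camera_model('wrist');I=r.grab_frame('wrist');cv2.imwrite('pics/w3.png',I)
for a,e,s,m in blobs(I,'yellow',None,100)[:4]: 
    q=cv2.minAreaRect(cv2.findNonZero(m.astype(np.uint8)));print(a,e,s,[np.round(onz(c,p,.0865)[:2],4).tolist() for p in cv2.boxPoints(q)],onz(c,e,.0865))
E
```

```text
clock: 5.95
tcp_pos: [0.6261, 0.0046, 0.0573]
orientation: [1.17, 2.915, 0.0]
contact_force: [0.3, -0.7, 0.6]
grip_width: 0.0426
gripper_force: 0.0
clock: 6.53
tcp_pos: [0.627, 0.0047, 0.1695]
orientation: [1.169, 2.913, 0.003]
contact_force: [0.4, 0.7, 0.3]
grip_width: 0.0422
gripper_force: 0.0
t 6.53 tcp [0.627  0.0047 0.1695] ytool yaw 0.808 z [ 0.004  0.    -1.   ] q [-0.18  0.46  0.1   1.74 -0.05  0.94  0.75] w 0.0422 gf 0.0 F [0.4 0.7 0.3] M [-0.05  0.03  0.01]
995 [279.73567839 208.65527638] [271 179  19  60] [[0.6334, -0.0148], [0.6005, 0.0203], [0.6101, 0.0294], [0.6436, -0.0051]] [0.62127345 0.00794    0.0865    ]
961 [196.58376691 142.79084287] [181 112  31  60] [[0.5453, -0.0258], [0.5245, 0.0139], [0.5396, 0.024], [0.5615, -0.0153]] [ 0.54378393 -0.00074921  0.0865    ]
```

View pics/w3.png

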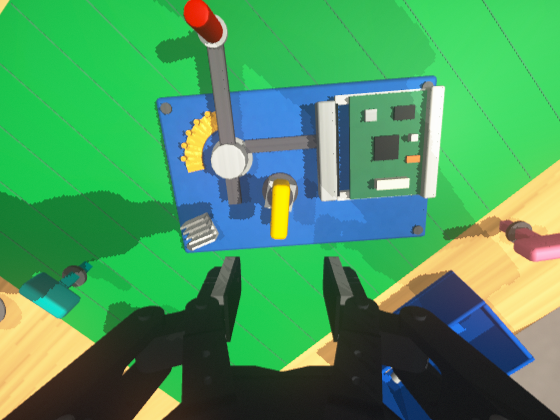

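The key still stands in the screw, its handle near (280,209), turned by about 82–85 degrees. Nothing else has moved. The red post's top is at (197,14).

```bash
python3 -m crank '[[-0.139,0.057,0,0.132,0.2],[-0.139,0.057,0,0.132,0.2],[-0.139,0.057,0,0.132,0.2],[-0.139,0.057,0,0.132,0.2],[-0.139,0.057,0,0.132,0.2],[0,0,0,0,0.2],[0,0,0,0,0.2]]' 60
python3 - <<'E'
from h import *
st();c=r.camera_model('wrist');I=r.grab_frame('wrist');cv2.imwrite('pics/w4.png',I)
for z in(.056,):
  for a,e,s,m in blobs(I,'red',None,60)[:3]: print(a,e,s,onz(c,e,z))
# top camera too
T=r.grab_frame('top');ct=r.camera_model('top');print(proj(c,[.488,.061,.082]),proj(c,[.488,.061,.03]))
E
```

```text
clock: 7.17
tcp_pos: [0.485, 0.0621, 0.1665]
orientation: [-0.381, -3.116, 0.001]
contact_force: [0.7, -0.3, 0.5]
grip_width: 0.0512
gripper_force: 0.0
t 7.17 tcp [0.485  0.0621 0.1665] ytool yaw 1.327 z [-0.002 -0.    -1.   ] q [-0.21  0.26 -0.05  2.05  0.02  0.84  1.06] w 0.0512 gf 0.0 F [ 0.7 -0.3  0.5] M [-0.08 -0.03 -0.04]
485 [281.03092784 214.63917526] [271 196  21  33] [0.49186951 0.05910176 0.056     ]
[282.06801365 220.34262924] [282.0851669  201.51074778]
```

View pics/w4.png

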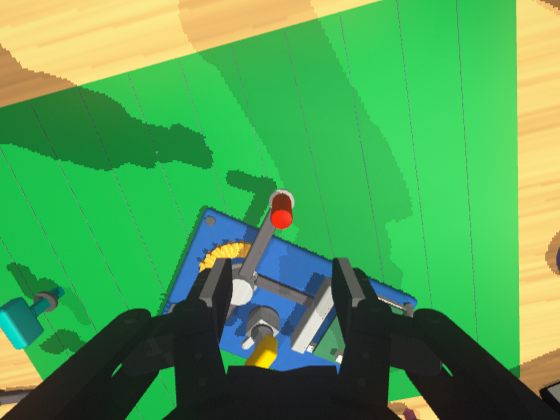

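The red post is centred between the fingers, top at (282,218) and foot at (281,199), as predicted. I'll descend and grip it.

```bash
python3 -m crank '[[0.01,-0.005,-0.12,0,0.2],[0,0,-0.15,0,0.2],[0,0,-0.15,0,0.2],[0,0,-0.1,0,0.2],[0,0,-0.08,0,0.2],[0,0,0,0,0.2],[0,0,0,0,0.2]]' 60
python3 -c "from h import *;st()"
python3 -m crank '[[0,0,0,0,-1],[0,0,0,0,-1],[0,0,0,0,-1],[0,0,0,0,-1],[0,0,0,0,-1],[0,0,0,0,-1]]' 60
python3 -c "from h import *;st()"
```

```text
clock: 7.85
tcp_pos: [0.4891, 0.06, 0.0465]
orientation: [-0.386, -3.116, 0.002]
contact_force: [-0.4, 0.4, 0.9]
grip_width: 0.0516
gripper_force: 0.0
t 7.85 tcp [0.4891 0.06   0.0465] ytool yaw 1.325 z [-0.002 -0.001 -1.   ] q [-0.21  0.46 -0.04  2.12  0.04  0.57  1.04] w 0.0516 gf 0.0 F [-0.4  0.4  0.9] M [-0.01 -0.02  0.02]
clock: 8.35
tcp_pos: [0.4899, 0.0605, 0.0483]
orientation: [0.384, 3.116, 0.001]
contact_force: [-0.5, -1.6, 7.1]
grip_width: 0.0165
gripper_force: 58.4
t 8.35 tcp [0.4899 0.0605 0.0483] ytool yaw 1.326 z [ 0.002  0.    -1.   ] q [-0.21  0.45 -0.04  2.12  0.04  0.56  1.04] w 0.0165 gf 58.4 F [-0.5 -1.6  7.1] M [-0.35  0.04 -0.  ]
```

```bash
cat > m.py <<'E'
from h import *
o=r.get_obs();P=np.array([.569,-.0059]);d=o['tcp_pos'][:2]-P;a=np.arctan2(d[1],d[0])%(2*np.pi);F=o['contact_force']
print('th %.3f r %.4f Ft %.2f Fr %.2f Fz %.1f w %.4f'%(a-2.454,np.hypot(*d),F[0]*np.sin(a)-F[1]*np.cos(a),-(F[0]*np.cos(a)+F[1]*np.sin(a)),F[2],o['grip_width']))
E
python3 - <<'E'
import numpy as np
for t in np.arange(0,1.1,.05):
    a=2.454+t+.0125; print(round(t,3),np.round(.105/.2*.025*np.array([-np.sin(a+.0125),np.cos(a+.0125)]),4))
E
python3 m.py
```

```text
0.0 [-0.0081 -0.0103]
0.05 [-0.0075 -0.0107]
0.1 [-0.007  -0.0111]
0.15 [-0.0064 -0.0114]
0.2 [-0.0059 -0.0117]
0.25 [-0.0053 -0.012 ]
0.3 [-0.0047 -0.0123]
0.35 [-0.004  -0.0125]
0.4 [-0.0034 -0.0127]
0.45 [-0.0028 -0.0128]
0.5 [-0.0021 -0.013 ]
0.55 [-0.0015 -0.013 ]
0.6 [-0.0008 -0.0131]
0.65 [-0.0002 -0.0131]
0.7 [ 0.0005 -0.0131]
0.75 [ 0.0011 -0.0131]
0.8 [ 0.0018 -0.013 ]
0.85 [ 0.0024 -0.0129]
0.9 [ 0.0031 -0.0128]
0.95 [ 0.0037 -0.0126]
1.0 [ 0.0043 -0.0124]
1.05 [ 0.005  -0.0122]
th -0.011 r 0.1033 Ft -1.55 Fr 0.69 Fz 7.1 w 0.0165
```

```bash
m(){ python3 m.py; }
python3 -m crank '[[-0.008,-0.0105,0,0,-1],[-0.008,-0.0105,0,0,-1]]'>/dev/null;m
python3 -m crank '[[-0.0075,-0.0107,0,0,-1],[-0.0075,-0.0107,0,0,-1]]'>/dev/null;m
python3 -m crank '[[-0.007,-0.011,0,0,-1],[-0.007,-0.011,0,0,-1]]'>/dev/null;m
python3 -m crank '[[0,0,0,0,-1],[0,0,0,0,-1]]'>/dev/null;m
```

```text
th 0.013 r 0.1032 Ft 7.06 Fr 0.08 Fz 1.9 w 0.0164
th 0.063 r 0.1031 Ft 5.07 Fr -0.24 Fz 1.9 w 0.0163
th 0.112 r 0.1030 Ft 6.45 Fr -0.24 Fz 2.8 w 0.0164
th 0.115 r 0.1031 Ft 6.74 Fr -0.18 Fz 2.9 w 0.0163
```

The lever is free: it passed 0.04 rad at plain spring force. Next I'll sweep finely across click 1.

```bash
m(){ python3 m.py; }
python3 -m crank '[[-0.006,-0.0115,0,0,-1],[-0.006,-0.0115,0,0,-1]]'>/dev/null;m
python3 -m crank '[[-0.006,-0.0117,0,0,-1]]'>/dev/null;m
python3 -m crank '[[-0.006,-0.0117,0,0,-1]]'>/dev/null;m
python3 -m crank '[[-0.005,-0.012,0,0,-1]]'>/dev/null;m
python3 -m crank '[[-0.005,-0.012,0,0,-1]]'>/dev/null;m
python3 -m crank '[[-0.005,-0.0123,0,0,-1]]'>/dev/null;m
python3 -m crank '[[-0.005,-0.0123,0,0,-1]]'>/dev/null;m
python3 -m crank '[[-0.004,-0.0125,0,0,-1]]'>/dev/null;m
python3 -m crank '[[-0.004,-0.0125,0,0,-1]]'>/dev/null;m
python3 -m crank '[[-0.003,-0.0127,0,0,-1]]'>/dev/null;m
python3 -m crank '[[-0.003,-0.0127,0,0,-1]]'>/dev/null;m
```

```text
th 0.161 r 0.1030 Ft 5.25 Fr -2.19 Fz 3.6 w 0.0164
th 0.188 r 0.1030 Ft 6.09 Fr -1.07 Fz 5.1 w 0.0167
th 0.214 r 0.1030 Ft 5.53 Fr -1.26 Fz 4.8 w 0.0164
th 0.240 r 0.1029 Ft 6.15 Fr -1.20 Fz 4.9 w 0.0164
th 0.265 r 0.1029 Ft 6.04 Fr -1.62 Fz 5.5 w 0.0165
th 0.290 r 0.1029 Ft 8.29 Fr -1.98 Fz 5.0 w 0.0166
th 0.310 r 0.1029 Ft 10.27 Fr -1.00 Fz 2.8 w 0.0163
th 0.328 r 0.1029 Ft 13.28 Fr -3.17 Fz 2.2 w 0.0161
th 0.352 r 0.1029 Ft 9.67 Fr -1.10 Fz 3.7 w 0.0165
th 0.384 r 0.1029 Ft 7.90 Fr -3.22 Fz 5.0 w 0.0168
th 0.416 r 0.1029 Ft 6.33 Fr -1.42 Fz 5.6 w 0.0167
```

Click 1 came at about th 0.34. Now click 2, expected near 0.62.

```bash
m(){ python3 m.py; }
python3 -m crank '[[-0.003,-0.0128,0,0,-1]]'>/dev/null;m
python3 -m crank '[[-0.003,-0.0128,0,0,-1]]'>/dev/null;m
python3 -m crank '[[-0.002,-0.013,0,0,-1]]'>/dev/null;m
python3 -m crank '[[-0.002,-0.013,0,0,-1]]'>/dev/null;m
python3 -m crank '[[-0.002,-0.013,0,0,-1]]'>/dev/null;m
python3 -m crank '[[-0.0015,-0.013,0,0,-1]]'>/dev/null;m
python3 -m crank '[[-0.0015,-0.013,0,0,-1]]'>/dev/null;m
python3 -m crank '[[-0.001,-0.013,0,0,-1]]'>/dev/null;m
python3 -m crank '[[-0.001,-0.013,0,0,-1]]'>/dev/null;m
python3 -m crank '[[0,-0.013,0,0,-1]]'>/dev/null;m
python3 -m crank '[[0,-0.013,0,0,-1]]'>/dev/null;m
```

```text
th 0.445 r 0.1028 Ft 6.47 Fr -1.57 Fz 6.7 w 0.0163
th 0.471 r 0.1028 Ft 7.40 Fr -2.26 Fz 7.2 w 0.0166
th 0.497 r 0.1029 Ft 5.98 Fr -2.28 Fz 7.6 w 0.0168
th 0.522 r 0.1029 Ft 5.95 Fr -2.49 Fz 8.7 w 0.0164
th 0.548 r 0.1029 Ft 7.28 Fr -1.46 Fz 8.6 w 0.0168
th 0.574 r 0.1029 Ft 9.13 Fr -2.10 Fz 8.5 w 0.0163
th 0.594 r 0.1029 Ft 10.94 Fr -2.26 Fz 7.9 w 0.0162
th 0.613 r 0.1029 Ft 12.58 Fr -2.24 Fz 6.7 w 0.0167
th 0.636 r 0.1029 Ft 9.86 Fr -1.15 Fz 7.9 w 0.0162
th 0.666 r 0.1030 Ft 7.77 Fr -0.45 Fz 7.6 w 0.0161
th 0.697 r 0.1030 Ft 7.29 Fr -1.57 Fz 8.6 w 0.0163
```

Click 2 came at about 0.625. Now click 3, expected near 0.905, with the fourth near 1.185. I'll stop around 1.03.

```bash
m(){ python3 m.py; }
python3 -m crank '[[0.0005,-0.013,0,0,-1]]'>/dev/null;m
python3 -m crank '[[0.0005,-0.013,0,0,-1]]'>/dev/null;m
python3 -m crank '[[0.001,-0.013,0,0,-1]]'>/dev/null;m
python3 -m crank '[[0.001,-0.013,0,0,-1]]'>/dev/null;m
python3 -m crank '[[0.0018,-0.013,0,0,-1]]'>/dev/null;m
python3 -m crank '[[0.0018,-0.013,0,0,-1]]'>/dev/null;m
python3 -m crank '[[0.0024,-0.013,0,0,-1]]'>/dev/null;m
python3 -m crank '[[0.0024,-0.013,0,0,-1]]'>/dev/null;m
python3 -m crank '[[0.003,-0.0128,0,0,-1]]'>/dev/null;m
python3 -m crank '[[0.003,-0.0128,0,0,-1]]'>/dev/null;m
python3 -m crank '[[0.0035,-0.0126,0,0,-1]]'>/dev/null;m
```

```text
th 0.726 r 0.1029 Ft 6.85 Fr -1.03 Fz 9.1 w 0.0165
th 0.751 r 0.1030 Ft 7.59 Fr -0.68 Fz 8.4 w 0.0166
th 0.777 r 0.1030 Ft 7.24 Fr -1.20 Fz 8.0 w 0.0160
th 0.802 r 0.1030 Ft 7.36 Fr 0.08 Fz 7.3 w 0.0163
th 0.828 r 0.1030 Ft 7.97 Fr 0.02 Fz 8.4 w 0.0162
th 0.853 r 0.1031 Ft 7.66 Fr 0.93 Fz 8.0 w 0.0165
th 0.875 r 0.1031 Ft 10.65 Fr 0.42 Fz 9.1 w 0.0164
th 0.894 r 0.1031 Ft 11.97 Fr 0.64 Fz 9.7 w 0.0167
th 0.916 r 0.1032 Ft 10.68 Fr 0.76 Fz 9.2 w 0.0165
th 0.945 r 0.1032 Ft 9.13 Fr 0.06 Fz 9.0 w 0.0160
th 0.975 r 0.1032 Ft 7.68 Fr 1.32 Fz 8.6 w 0.0162
```

Click 3 came at about 0.905. I'll advance a little more to the middle of the gap, let it settle, and check the key and scene.

```bash
python3 -m crank '[[0.004,-0.0125,0,0,-1],[0.004,-0.0125,0,0,-1],[0,0,0,0,-1],[0,0,0,0,-1],[0,0,0,0,-1],[0,0,0,0,-1]]'>/dev/null;python3 m.py
python3 -m crank '[[0,0,0,0,-1],[0,0,0,0,-1],[0,0,0,0,-1],[0,0,0,0,-1],[0,0,0,0,-1],[0,0,0,0,-1]]'>/dev/null;python3 m.py
python3 - <<'E'
from h import *
st();I=r.grab_frame('wrist');S=r.grab_frame('scene')[120:310,130:400]
S=cv2.resize(S,None,fx=1.55,fy=1.55,interpolation=2);I=cv2.resize(I,(380,285))
o=np.zeros((300,800,3),np.uint8);o[:285,:380]=I;o[:S.shape[0],381:381+S.shape[1]]=S[:300,:419];cv2.imwrite('pics/f.png',o)
E
```

```text
th 1.030 r 0.1033 Ft 6.30 Fr 1.88 Fz 8.3 w 0.0162
th 1.030 r 0.1033 Ft 6.94 Fr 1.04 Fz 7.9 w 0.0165
t 12.85 tcp [ 0.4717 -0.0406  0.0483] ytool yaw 1.328 z [ 0.002  0.003 -1.   ] q [-0.01  0.43 -0.04  2.17  0.03  0.54  1.25] w 0.0165 gf 59.1 F [-1.4  6.9  7.9] M [ 1.72  0.2  -0.05]
```

View pics/f.png

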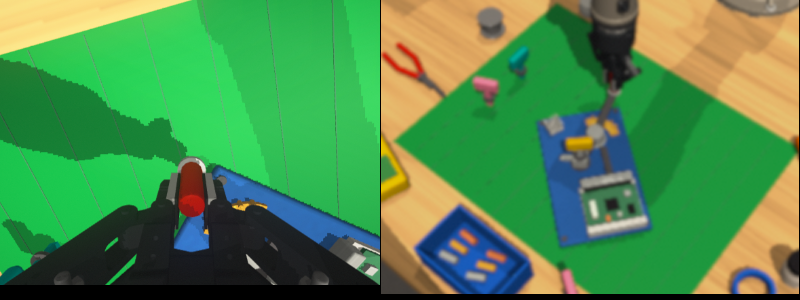

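The post is gripped at (190,185) in the left picture. On the right, the key stands in the screw at (580,148) and everything else is where it was. The lever is steady at about 1.03 rad, between crests 3 and 4.

```bash
python3 -c "
from bench import r
print(r.hand_in())"
```

```text
the job is handed in; nothing more can be done
None
```

I turned the lock screw about 80 degrees anticlockwise, judged from the hand's turn less the key's play, and left the key standing in it. I then swung the lever past three felt clicks and handed the job in still gripping it at about 1.03 rad, well short of the fourth click expected near 1.19; hand-in returned no verdict.

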